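Turn a bike wheel by its spokes until the valve stem stands up for the pump

ROBOT

A 6-joint arm with a two-finger parallel gripper is mounted at the origin on the work surface. World frame = base frame: x ahead of the robot, y to its left, z up, the work surface at z = 0. Lengths are in mm, angles in rad, forces in N, time in s.
With the tool pointing down it reaches from about 300 to 1000 mm from the base axis. Payload 5.1 kg.
Tool frame: the origin (TCP) lies between the finger pads; the fingertips stand 8 mm ahead of it and the grasp point (between the pads) lies 11 mm behind it; x points along the fingers, y is the direction in which the jaws open and shut, and the axes are right-handed (so a half turn about x gives the same grasp; the last joint's range is limited). The gripper opens to 95 mm and grips with 3 to 60 N. Pads are 20 mm wide; open, the fingers measure 119 mm over their backs; the gripper's body (75 mm by 180 mm) begins 59 mm behind the grasp point.
Start: joints at [1.16, 0.124, 1.65, -0, 1.367, -0.083], TCP at [209.295, 615.37, 222.656] pointing down, gripper open.
Joint ranges: [-2.61, 2.61], [-1.02, 2.33], [0.03, 2.71], [-1.35, 4.49], [0.32, 2.68], [-2.91, 2.91]. Speed limits (rad/s): [2.57, 2.57, 3.14, 3.14, 3.14, 3.14].

INTERFACE

Orientations are given as [roll, pitch, yaw] about the fixed x, y, z axes, in that order (R = Rz(yaw) Ry(pitch) Rx(roll)).
In Python, from rig import bot, grab_frame, calibration gives the robot as it stands. Calls block until the motion is done:
- bot.movep(position, orientation): joint-space move of the TCP to a pose.
- bot.line_to(position, frame=None, v=150): straight line of the TCP; frame=None keeps the orientation; v is the mean speed in mm/s.
- bot.move_j(angles): joint-space move.
- bot.command_gripper(opening, squeeze=None): finger opening in mm; squeeze is the grip in N (None keeps the last); returns when the fingers have stopped.
- bot.hold(seconds).
- bot.ik(position, orientation): joint angles nearest the present ones, or None.
- bot.state(): the state.
- grab_frame(name): name is "side" or "top"; returns (picture, depth): 420x560x3 uint8, red, green, blue; 420x560 float32, mm along the optical axis (not along the pixel's ray), 0 where there is no reading.
- calibration(name): a dict with "fov_y" (degrees; the focal length in pixels is half the picture's height over the tangent of half this angle, whatever the lens; pixels are square), "cx", "cy" (the principal point, pixels), "world_to_cam" (4x4, takes a point from world to camera coordinates). Camera axes: x right, y down, z forward; pixel columns grow to the right and rows downward; lengths in mm; the calibration is good to about 2 mm. A picture is of the moment at which its call begins. calibration takes no time and is no camera call.
A pose or a line that the arm cannot do raises bot.MotionError and nothing moves.
- bot.close_job(): hands the job in, once; it reports no verdict.
The state is a dict: "time_s": time; "q": joint angles; "joint_velocities": joint speeds; "joint_torque": joint torques, N m; "tcp_pos": TCP position; "tool_rot": TCP orientation; "ft_force": force on the tool from outside, world axes, zero at the start; "ft_torque": the same for the moment, N m; "finger_gap": finger opening in mm.
Only numpy, scipy, OpenCV 4.12 (cv2) and the standard library are available. Lean on these libraries where they do the work, as an engineer would, in place of code of your own. Each camera call takes 0.05 s, during which the arm holds its last target. There are 200 camera calls.

TASK

The child's bike wheel in the stand is to be pumped up: push its spokes, one after another as needed, to turn it until the valve is at the very bottom of the wheel with its stem pointing straight up at the hub, and leave it at rest there. Only push, with the fingertips or the outside of the fingers: do not grip the spokes or lift the axle in its slots, and keep off the tyre and the valve stem. Do not disturb the other things on the bench.

Things in the scene. Friction and masses are not known exactly. Their poses are not given: they have to be found in the camera images.
- stand: blue steel wheel stand, fixed to the bench: base plate 130 x 250 x 8 mm, and an A-frame of flat bars 40 mm to either side of the wheel's middle plane, 181 mm high and 28 mm wide at its top, with an open-topped slot for the axle; its 18 mm legs spread from there to 105 mm either side at the base. Origin on the bench under the wheel's centre; x along the axle, to the robot's far left; z up; seen from the side that x points to, y is to the right
- axle_centre (a point): the centre of the wheel: on the axle, in the wheel's middle plane, 175 mm above the bench; same axes as the stand. The steel axle with its nuts (18 mm across) reaches 51 mm to either side along x; the hub is 68 mm wide, 48 mm across
- wheel (a joint): turn of the wheel on its axle (rad). 0 or any whole turn: valve at the bottom, stem straight up. It grows anticlockwise as seen from the side that the stand's x axis points to; after a quarter turn the valve is at +y. The bearing is stiff: about 0.15 Nm turns it, it stays where it is left and does not roll on. It turns endlessly either way
- valve_tip (a point): end of the valve stem, the top of its red cap, 58 mm from the axle. The stem (11 mm thick at most) stands 30 mm inwards from the rim towards the hub in the middle plane, midway between two spokes; this point's z axis runs along the stem from the rim to the hub, its x axis along the axle as the stand's
- valve: the valve stem: black foot, brass, red cap; origin on the axle at the wheel's centre, z along the stem from the rim to the hub
- tyre: the black tyre of the 12-inch child's bike wheel: 292 mm across outside, 44 mm wide, from 102 to 146 mm radius; inside it the yellow plastic rim, 28 mm wide, whose inner face is at 88 mm radius. Origin at the wheel's centre, turns with the wheel
- spoke_sides_a: the wheel's five straight radial yellow spokes, 72 degrees apart, the valve 36 degrees from the nearest two; each 14 mm thick and 30 mm deep (15 mm either side of the middle plane), open gaps between. They are modelled in two halves; these are the halves facing the way the joint grows. Origin at the wheel's centre, z as the valve's
- spoke_sides_b: the halves of the five spokes that face the other way; origin at the wheel's centre
- axle (a joint): height of the axle above the bottom of its slots (m); 0 at rest. The whole wheel, about 1 kg, is held down only by its weight
- air_pump: hand pump lying on its side, aluminium barrel with a black T-handle, 225 x 90 x 30 mm; origin under the barrel's middle
- spanner: steel open-ended spanner lying flat, 170 mm long; origin under its middle
- lever_a: blue plastic tyre lever lying flat, 125 x 18 x 6 mm; origin under its middle
- lever_b: a second blue plastic tyre lever like the first
- glue_tin: small upright tin of rubber glue, 54 mm across, 55 mm high; origin at the centre of its foot
- jar: glass jar with a steel lid, 68 mm across, 95 mm high; origin at the centre of its foot
- wicker_plaque: round wooden plaque with a woven wicker edge, lying flat, 176 mm across, 11 mm thick; origin under its centre

How it is judged (in metres and radians):
At the end, for the whole second after the job is handed in: the valve is at the bottom and its stem points straight up within 0.1 rad (about 6 degrees), the wheel is at rest and its axle is home in its slots (within 3 mm) (angle between valve_tip's own z axis and vertical below 0.1 rad and velocity of joint wheel between -0.05 and 0.05 rad/s and value of joint axle below 0.003 m); the robot touches nothing.
It fails at once if the tyre is touched (more than 1 N) (contact force between tyre and anything else above 1 N).
It fails at once if the valve stem is touched (more than 1 N) (contact force between valve and anything else above 1 N).
It fails at once if a spoke is gripped: fingers press on opposite sides of the spokes at once, over 6 N each (contact force between each of spoke_sides_a, spoke_sides_b and the fingers above 6 N).
It fails at once if the axle is lifted 6 mm or more in its slots (value of joint axle above 0.006 m).
It fails at once if another thing on the bench is moved by more than 25 mm (distance of any of air_pump, spanner, lever_a, lever_b, glue_tin, jar, wicker_plaque from where it was at the start of the episode above 0.025 m).
It also fails if it takes over 58 s, if anything falls off the work surface, if the arm or the gripper's body presses on something with over 40 N, if the wrist force passes 120 N, or if a joint passes its speed limit or range.

## Working session

There is one attempt and no reset: what is moved stays moved. The work goes in short steps, each a Python script; the robot and the scene stay as the last script left them, time stands still between calls to the robot, and variables do not carry over. Pictures are saved under pics/ and viewed, about 8 in all and at most 12, crops included, and the job is handed in when it is done.

```bash
ls; mkdir -p pics; python3 - <<'E'
from rig import bot, grab_frame, calibration
import cv2, numpy as np
for n in("side","top"):
    p,d=grab_frame(n); cv2.imwrite(f"pics/{n}0.png",p[:,:,::-1]); np.save(f"pics/{n}0.npy",d); c=calibration(n); print(n,c)
    W=np.linalg.inv(np.array(c["world_to_cam"])); print(W[:3,3])
print(bot.state())
E
```

```text
pics
side {'fov_y': 48.48567374596024, 'cx': 270.8626021019005, 'cy': 202.56212883026814, 'world_to_cam': array([[-9.73569707e-01, -2.28240689e-01, -8.25916829e-03,
         5.22167816e+02],
       [-1.41874867e-01,  6.32720458e-01, -7.61272844e-01,
         2.28377711e+02],
       [ 1.78979184e-01, -7.39980411e-01, -6.48379089e-01,
         1.08706389e+03],
       [ 0.00000000e+00,  0.00000000e+00,  0.00000000e+00,
         1.00000000e+00]])}
[346.20601792 779.08667581 882.99991452]
top {'fov_y': 45.084304564422254, 'cx': 277.54052739829797, 'cy': 211.08118211085463, 'world_to_cam': array([[-5.46335870e-04, -9.99965332e-01,  8.30875011e-03,
        -8.85022404e+01],
       [-9.96591521e-01, -1.40956281e-04, -8.24943681e-02,
         5.69326845e+02],
       [ 8.24926794e-02, -8.32549954e-03, -9.96556894e-01,
         1.24866798e+03],
       [ 0.00000000e+00,  0.00000000e+00,  0.00000000e+00,
         1.00000000e+00]])}
[ 464.33198674  -78.02313733 1292.07028378]
{'time_s': 0.1, 'q': array([ 1.16039783e+00,  1.24447870e-01,  1.65152555e+00, -1.78498039e-05,
        1.36753502e+00, -8.26163782e-02]), 'joint_velocities': array([-0.0012383 , -0.00174831, -0.0023973 ,  0.00090806,  0.00064726,
        0.00022596]), 'joint_torque': array([ 5.94923094e-04, -4.18881619e+01, -3.61096144e+01,  7.76328729e-02,
        4.61763656e-02, -8.17949672e-05]), 'tcp_pos': array([209.07672871, 614.8519817 , 221.51183599]), 'tool_rot': array([-1.64429117,  1.56888046, -1.97206967]), 'ft_force': array([ 0.14526289,  0.19231789, -0.00715237]), 'ft_torque': array([-0.00188123, -0.02184253, -0.00671789]), 'finger_gap': 94.61642983995036}
```

View pics/side0.png

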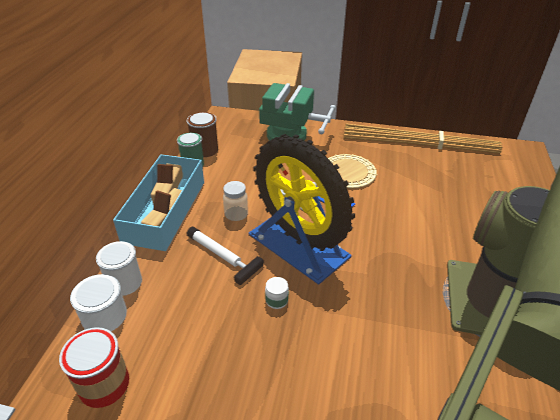

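View pics/top0.png

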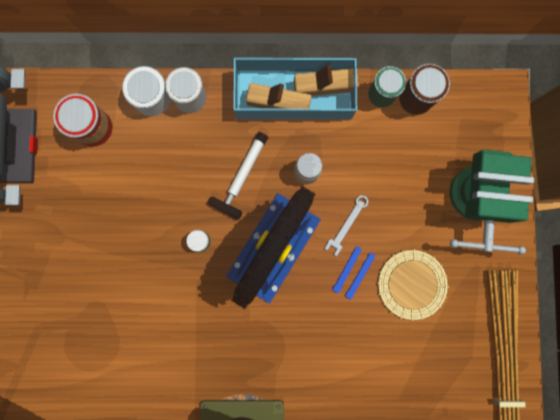

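```bash
cat > h.py <<'E'
from rig import bot, grab_frame, calibration
import cv2, numpy as np
def cam(n):
    c=calibration(n); return 210/np.tan(np.radians(c["fov_y"]/2)),c["cx"],c["cy"],np.array(c["world_to_cam"])
def cloud(n,d):
    f,cx,cy,T=cam(n); v,u=np.mgrid[:420,:560]
    P=np.dstack([(u-cx)*d/f,(v-cy)*d/f,d,np.ones_like(d)])@np.linalg.inv(T).T
    return P[...,:3]
def ray(n,u,v):
    f,cx,cy,T=cam(n); W=np.linalg.inv(T); return W[:3,3],W[:3,:3]@np.array([(u-cx)/f,(v-cy)/f,1])
def proj(n,p):
    f,cx,cy,T=cam(n); q=T[:3,:3]@p+T[:3,3]; return q[0]/q[2]*f+cx,q[1]/q[2]*f+cy
def hsv(p): return cv2.cvtColor(p,cv2.COLOR_RGB2HSV)
E
python3 - <<'E'
from h import *
for n in("top","side"):
    p=cv2.imread(f"pics/{n}0.png")[:,:,::-1].copy(); d=np.load(f"pics/{n}0.npy"); H=hsv(p); P=cloud(n,d)
    b=cv2.inRange(H,(105,120,40),(125,255,255))>0
    b&=(abs(P[...,2]-8)<6)&(d>0); 
    k,l,st,_=cv2.connectedComponentsWithStats(b.astype(np.uint8))
    m=np.zeros_like(b)
    for i in range(1,k):
        if n=="top":
            c=_[i]; 
            if st[i,4]>30 and c[0]<325: m|=l==i
        elif st[i,4]>30: m|=l==i; 
        if st[i,4]>30: print(n,st[i],P[l==i].mean(0).round(1))
    print(cv2.minAreaRect(P[m][:,:2].astype(np.float32)), np.median(P[m][:,2]))
    y=(cv2.inRange(H,(22,120,80),(34,255,255))>0)&(P[...,2]>80)&(d>0)
    Q=P[y]; print("yellow",len(Q),Q.mean(0))
    k=(H[...,2]<60)&(P[...,2]>60)&(P[...,2]<335)&(np.hypot(P[...,0]-600,P[...,1])<250)&(d>0)
    Q=P[k]; mu=Q.mean(0); w,V=np.linalg.eigh(np.cov(Q[:,:2].T)); print("tyre",len(Q),mu,Q.max(0),Q.min(0),w**.5,V[:,1])
s=cv2.imread("pics/side0.png")[125:275,235:375]
cv2.imwrite("pics/crop0.png",cv2.resize(s,None,fx=4,fy=4,interpolation=cv2.INTER_CUBIC))
E
```

```text
top [273 194  16  14  89] [598.  -98.    9.2]
top [256 211  18  21 122] [545.5 -55.5   8.7]
top [267 211  14  19  57] [544.9 -76.6   8.7]
top [289 212  31  35 244] [ 530.  -154.2    9.2]
top [272 228  39  60 355] [ 449.3 -124.5    8.6]
top [237 238  17  27 144] [469.1  -7.9   8.5]
top [333 247  28  45 276] [ 421.5 -262.7    6.9]
top [228 248  29  34 149] [ 4.296e+02 -2.000e-01  9.500e+00]
top [346 254  28  45 276] [ 406.  -296.     6.7]
top [257 262  26  40 255] [388.5 -66.8   9.3]
((477.9627685546875, -78.28367614746094), (125.52103424072266, 246.37290954589844), 58.61730194091797) 9.028730243806422
yellow 184 [478.16403395 -83.63451746 200.83047751]
tyre 2814 [479.34131672 -74.44592481 288.37374351] [839.87887757  11.05411388 327.62890365] [ 352.01670148 -163.40288955   60.80861954] [22.42468272 79.91289781] [-0.89853153  0.43890897]
side [ 249  222  102   62 1996] [469.2 -44.1   7.9]
((482.56976318359375, -72.927490234375), (128.87451171875, 253.28611755371094), 59.304134368896484) 7.762654960535087
yellow 2810 [484.08679728 -67.25365303 181.90001362]
tyre 3705 [460.0585142  -45.47912587 220.29044625] [837.34979496  16.96253045 324.36088736] [ 350.37613783 -144.26618668   60.01564538] [12.98443368 91.28817953] [-0.87862483  0.47751274]
```

View pics/crop0.png

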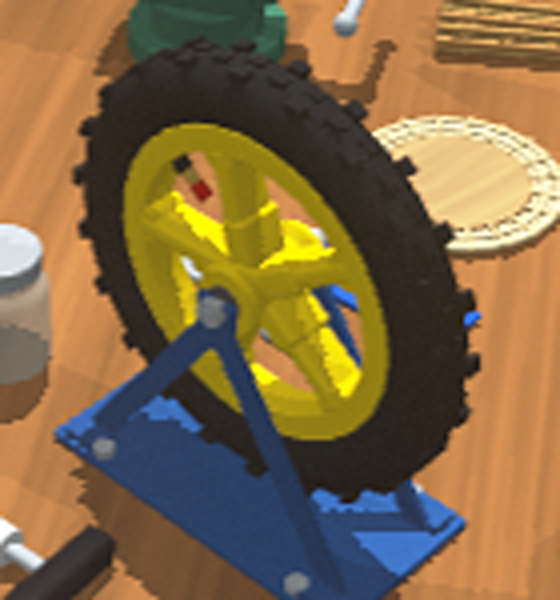

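```bash
cat >> h.py <<'E'
PSI=np.radians(59.0); N=np.array([np.cos(PSI),np.sin(PSI),0]); Y=np.array([-N[1],N[0],0]); Z=np.array([0,0,1.])
C=np.array([480.,-75.5,175])
def onplane(n,u,v,off=0):
    o,r=ray(n,u,v); t=((C+N*off-o)@N)/(r@N); q=o+r*t-C; return q@Y,q@Z
def ang(y,z): return np.degrees(np.arctan2(y,-z))%360
def pt(a,r,x): a=np.radians(a); return C+N*x+r*(Y*np.sin(a)-Z*np.cos(a))
from scipy.spatial.transform import Rotation as R
def ori(s,roll):  # tool x along s*N ; roll about it; 0 => tool y horizontal
    X=s*N; z0=np.array([0,0,1.]); y0=np.cross(z0,X); M=np.c_[X,y0,z0]
    return (R.from_matrix(M)*R.from_euler('x',roll,degrees=True)).as_euler('xyz')
E
python3 - <<'E'
from h import *
print("nut pred",proj("side",C+N*51),"centre front hub", proj("side",C+N*34))
for nm,u,v in(("cap",285.7,172.5),("foot",280.5,165.5)):
    y,z=onplane("side",u,v); print(nm,y,z,np.hypot(y,z),ang(y,z))
# tyre/rim: yellow mask, rim outer ellipse on plane x=14
p=cv2.imread("pics/side0.png")[:,:,::-1].copy(); H=hsv(p)
m=cv2.inRange(H,(22,120,60),(34,255,255)); m[:140]=0;m[240:]=0;m[:,:255]=0;m[:,335:]=0
c=max(cv2.findContours(m,0,1)[0],key=cv2.contourArea)
q=np.array([onplane("side",*k[0],14) for k in cv2.convexHull(c)]); print("rim circle",cv2.minEnclosingCircle(q.astype(np.float32)), cv2.fitEllipse(q.astype(np.float32)))
for s in(1,-1):
  for roll in(0,45,90,135,180,-90,-45,-135):
    o=ori(s,roll); ok=[]
    for a in range(60,310,15):
        ok.append(bot.ik(pt(a,62,-s*(-2)),o) is not None)
    far=bot.ik(pt(100,62,-s*90),o)
    print(s,roll,''.join('.X'[k] for k in ok),far if far is None else far.round(2))
E
```

```text
nut pred (np.float64(285.90697250007696), np.float64(203.94165351210884)) centre front hub (np.float64(290.8183608497229), np.float64(200.53854590007444))
cap -48.548605683433486 38.769405032006375 62.12917092913176 231.39022537236823
foot -65.73012022451638 50.8215970577412 83.0860002180198 232.289312844719
rim circle ((0.3981507122516632, 1.757860541343689), 106.55364227294922) ((0.583441972732544, 1.7470340728759766), (211.58348083496094, 212.5079345703125), 148.17938232421875)
1 0 XXXXXXXXXXXXXXXXX [-1.12  0.12  2.29  1.11  1.94  2.21]
1 45 ................. None
1 90 XXXXXXXXXXXXXXXXX [-1.12  0.12  2.29  1.11  1.94 -2.5 ]
1 135 XXXXXXXXXXXXXXXXX [-1.12  0.12  2.29  1.11  1.94 -1.72]
1 180 XXXXXXXXXXXXXXXXX [-1.12  0.12  2.29  1.11  1.94 -0.93]
1 -90 XXXXXXXXXXXXXXXXX [-1.12  0.12  2.29  1.11  1.94  0.64]
1 -45 XXXXXXXXXXXXXXXXX [-1.12  0.12  2.29  1.11  1.94  1.42]
1 -135 XXXXXXXXXXXXXXXXX [-1.12  0.12  2.29  1.11  1.94 -0.15]
-1 0 XXXXXXXXXXXXXXXXX [ 0.34  0.54  1.72 -0.91  2.21  0.92]
-1 45 XXXXXXXXXXXXXXXXX [ 0.34  0.54  1.72 -0.91  2.21  1.7 ]
-1 90 XXXXXXXXXXXXXXXXX [ 0.34  0.54  1.72 -0.91  2.21  2.49]
-1 135 ................. None
-1 180 XXXXXXXXXXXXXXXXX [ 0.34  0.54  1.72 -0.91  2.21 -2.22]
-1 -90 XXXXXXXXXXXXXXXXX [ 0.34  0.54  1.72 -0.91  2.21 -0.65]
-1 -45 XXXXXXXXXXXXXXXXX [ 0.34  0.54  1.72 -0.91  2.21  0.13]
-1 -135 XXXXXXXXXXXXXXXXX [ 0.34  0.54  1.72 -0.91  2.21 -1.44]
```

```bash
python3 - <<'E'
from h import *
o=ori(-1,0)
bot.command_gripper(0,5)
bot.movep(pt(90,62,200)+[0,0,130],o)
bot.line_to(pt(90,62,130),v=200)
s=bot.state(); print(s["time_s"],s["q"].round(2),s["tcp_pos"],pt(90,62,130),s["finger_gap"],s["ft_force"].round(2))
for n in("side","top"):
    p,_=grab_frame(n); cv2.imwrite(f"pics/{n}1.png",p[:,:,::-1])
a=cv2.imread("pics/side1.png")[100:400,180:460];b=cv2.imread("pics/top1.png")[100:400,150:430]
cv2.imwrite("pics/c1.png",cv2.resize(np.hstack([a,b]),(800,428)))
E
```

```text
4.5917 [ 0.38  0.61  1.64 -0.88  2.24  0.93] [494.5389572   68.42459658 176.11828812] [493.81057709  67.86410974 175.        ] -0.041905757214639905 [ 0.05 -0.53 -0.59]
```

View pics/c1.png

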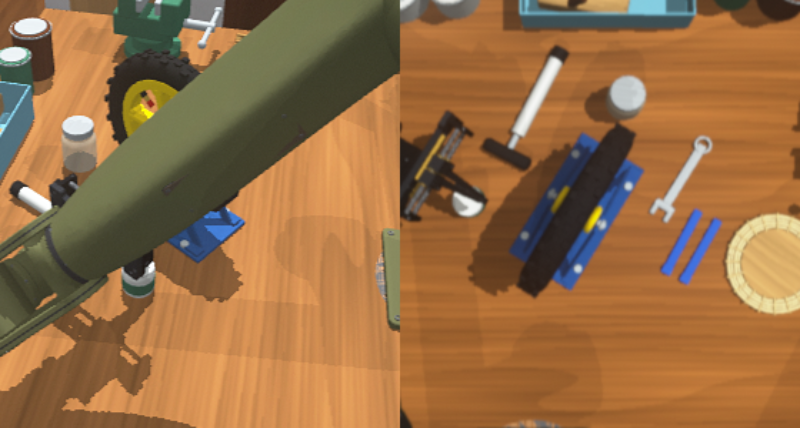

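```bash
cat >> h.py <<'E'
def go(a,r,x,v=100,lim=12):
    bot.line_to(pt(a,r,x),v=v); s=bot.state(); f=s["ft_force"]
    print(a,round(s["time_s"],1),"N,Y,Z force",(f@np.c_[N,Y,Z]).round(1),"err",((s["tcp_pos"]-pt(a,r,x))@np.c_[N,Y,Z]).round(1))
    if np.linalg.norm(f)>lim: raise SystemExit("force")
E
python3 - <<'E'
from h import *
for x in(60,30,15,0): go(90,62,x)
for a in range(98,227,8): go(a,62,0)
E
```

```text
90 5.5 N,Y,Z force [-0.6 -0.7 -0.2] err [ 0.3 -0.1  0.2]
90 6.0 N,Y,Z force [-0.4 -0.   0.1] err [-0.   0.   0.1]
90 6.3 N,Y,Z force [-0.3  0.2 -0.3] err [-0.1  0.1  0. ]
90 6.6 N,Y,Z force [ 0.6 -0.5  0.5] err [-0.2  0.1  0. ]
98 6.8 N,Y,Z force [0.2 0.3 0.6] err [ 0.5 -0.4  0.7]
106 7.1 N,Y,Z force [ 0.5 -1.3  0.4] err [ 0.2 -0.2  0.6]
114 7.3 N,Y,Z force [ 0.  -0.6 -0.5] err [ 0.2 -0.3  0.8]
122 7.6 N,Y,Z force [-0.4  0.3 -0.1] err [ 0.1 -0.4  0.7]
130 7.8 N,Y,Z force [ 0.  -0.4  0.5] err [ 0.1 -0.3  0.5]
138 8.1 N,Y,Z force [ 0.5 -0.3 -0.8] err [ 0.1 -0.5  0.5]
146 8.3 N,Y,Z force [-0.1 -0.4  0.4] err [ 0.1 -0.4  0.4]
154 8.6 N,Y,Z force [1.4 0.1 0.1] err [ 0.1 -0.5  0.4]
162 8.8 N,Y,Z force [0.2 1.  0.5] err [ 0.  -0.5  0.3]
170 9.1 N,Y,Z force [-0.2 -0.4 -0.4] err [ 0.  -0.6  0.2]
178 9.3 N,Y,Z force [-0.  -0.1 -0.3] err [ 0.  -0.6  0.1]
186 9.6 N,Y,Z force [-0.  -0.6  0. ] err [ 0.  -0.6  0.1]
194 9.8 N,Y,Z force [ 0.6 -1.2 -0. ] err [-0.  -0.4 -0. ]
202 10.1 N,Y,Z force [-0.3  0.2  0.2] err [-0.  -0.5 -0.1]
210 10.3 N,Y,Z force [-0.3  0.4  0.9] err [-0.  -0.3 -0.2]
218 10.6 N,Y,Z force [ 0.  -0.6  0.4] err [-0.  -0.4 -0.3]
226 10.8 N,Y,Z force [0.5 0.2 1.4] err [-0.1 -0.2 -0.3]
```

```bash
cat >> h.py <<'E'
def look(tag):
    bot.line_to(pt(200,62,200)+[0,0,100],v=250)
    q=bot.state()["q"].copy(); q[0]=1.3; bot.move_j(q)
    p,d=grab_frame("side"); cv2.imwrite(f"pics/side_{tag}.png",p[:,:,::-1])
    s=p[125:275,235:375,::-1]; cv2.imwrite(f"pics/crop_{tag}.png",cv2.resize(s,None,fx=4,fy=4,interpolation=cv2.INTER_CUBIC)); print(bot.state()["time_s"])
E
python3 - <<'E'
from h import *
go(216,62,0); go(216,62,60); go(216,62,130,200)
look("2")
E
```

```text
216 11.1 N,Y,Z force [ 0.  -0.2 -0.3] err [0.2 0.  0.6]
216 11.8 N,Y,Z force [ 0.1 -0.8  0.3] err [-0.1  0.  -0.2]
216 12.3 N,Y,Z force [-0.2 -0.5  0.1] err [-0.5  0.  -0.3]
15.0917
```

View pics/crop_2.png

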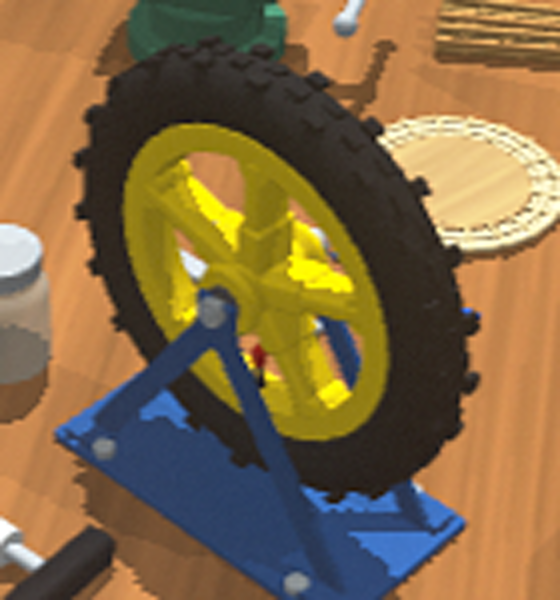

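```bash
cat >> h.py <<'E'
def spokes(p,d):
    P=cloud("side",d)-C; x=P@N;y=P@Y;z=P@Z-1.5; r=np.hypot(y,z); H=hsv(p)
    m=(cv2.inRange(H,(20,100,50),(36,255,255))>0)&(d>0)&(r>40)&(r<82)
    m&=(abs(x-np.median(x[m&(abs(x-15)<8)]))<3.5)
    a=np.arctan2(y[m],-z[m]); ph=np.angle(np.exp(5j*a).sum())/5
    return np.degrees(ph)%72, m.sum(), np.histogram(np.degrees(a)%360,36,(0,360))[0]
E
python3 - <<'E'
from h import *
for t,cap in(("side0",(285.7,172.5)),("side_2",(299.75,214))):
    p=cv2.imread(f"pics/{t}.png")[:,:,::-1].copy()
    if t=="side0": d=np.load("pics/side0.npy")
    else: q,d=grab_frame("side")
    y,z=onplane("side",*cap); print(t,"cap ang",ang(y,z),np.hypot(y,z)); print(*spokes(p,d))
    print("foot",ang(*onplane("side",300,219.5)))
E
```

```text
side0 cap ang 231.39022537236823 62.12917092913176
53.6937728777333 307 [ 0  0  0  0  8 63  6  0  0  0  0  7 53 18  0  0  0  0  6 55 18  0  0  0
  0  2 38 21  0  0  0  0  0  5  6  1]
foot 1.5720814080721808
side_2 cap ang 0.5907143017791943 64.08947224278926
35.44824342929345 303 [ 0  0  3 49 19  0  0  0  0  3 40 37  0  0  0  0  2 47 27  1  0  0  0  2
 33 32  1  0  0  0  0  6  1  0  0  0]
foot 1.5720814080721808
```

```bash
python3 - <<'E'
from h import *
p,_=grab_frame("top"); a=cv2.imread("pics/top0.png")[:,:,::-1]
D=np.abs(p.astype(int)-a).max(2)>60
for n,(u,v) in dict(pump=(245,170),spanner=(348,225),levers=(353,272),tin=(198,241),jar=(309,168),plaque=(413,285)).items():
    print(n,D[v-18:v+18,u-18:u+18].mean().round(3))
s=bot.state(); print(s["ft_force"].round(2),s["tcp_pos"].round(0)); bot.close_job()
E
```

```text
pump 0.0
spanner 0.0
levers 0.0
tin 0.0
jar 0.0
plaque 0.0
[-0.19  0.53 -0.24] [281. 538. 332.]
the job is handed in; nothing more can be done
```

The valve is now at the bottom of the wheel, and I have handed the job in after about 15 s of robot time.

I put the closed fingertips through a spoke gap, away from the valve. Then I pushed one spoke in a single stroke, turning the wheel about 129° anticlockwise as seen from the stand's x side. After that I backed the fingers out and moved the arm clear.

- **Valve angle:** The cap's position in the camera image gives +0.6°, the valve foot gives +1.6°, and the spoke angles from depth give −0.6°. In the first picture, the cap and spoke readings differed by about 2°. I trust the result to about ±2°, against the 6° allowed.
- **Forces:** The wrist force stayed under about 2 N at every reading during the push.
- **Other things on the bench:** Comparing top pictures before and after showed no change at the pump, spanner, levers, tin, jar or plaque.
- **Not measured:** I did not measure the axle height directly. The wheel looked seated in its slots in the last picture.

No check failed.

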